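# Close the balance's draft shield and tare the beaker

### The arm

A 6-joint arm with a two-finger parallel gripper is mounted at the origin on a cart in front of the work surface, level with it; the furniture and walls round the work are solid. World frame = base frame: x ahead of the robot, y to its left, z up, the work surface at z = 0. Lengths are in mm, angles in rad, forces in N, time in s.
With the tool pointing down it reaches from about 300 to 775 mm from the base axis. Payload 14.6 kg.
Tool frame: the origin (TCP) lies on the mounting face of the last link; the fingertips stand 199 mm ahead of it and the grasp point (between the pads) lies 180 mm ahead of it; z points along the fingers, y is the line along which they close (so a half turn about z gives the same grasp; the last joint's range is limited). The gripper opens to 94 mm and grips with 3 to 60 N. Pads are 16 mm wide; open, the fingers measure 119 mm over their backs; the gripper's body (75 mm by 177 mm) begins 78 mm behind the grasp point.
Start: joints at [-1.399, 0.3, 1.521, -0, 1.321, -0.067], TCP at [130.089, -534.385, 404.646] pointing down, gripper open.
Joint ranges: [-3.03, 3.03], [-0.79, 2.21], [0.23, 2.52], [-1.04, 4.18], [0, 3.07], [-2.55, 2.55]. Speed limits (rad/s): [2.22, 2.22, 2.57, 3.14, 3.14, 3.14].

### API

Orientations are given as [roll, pitch, yaw] about the fixed x, y, z axes, in that order (R = Rz(yaw) Ry(pitch) Rx(roll)).
In Python, from cell import manip gives the robot as it stands. The module is installed in compiled form; this text tells all that it offers.
- The arm moves only by the shell command python3 -m creep 'ROWS' [FORCE]. ROWS is a JSON object of lists of equal length, an entry for each row: "slide": the shift along the world's x, y, z in cm, a list of three; "turn": the turn about the world's z in rad; "claw": the opening, from 0 (shut) to 1 (fully open). A call has 1 to 8 rows; each row shifts and turns the commanded pose from where the row before left it; what a row does not reach is not made up. A row lasts 1/8 s, in which the tool goes at most 62.5 mm and 10.7 degrees, less where a joint would pass 70% of its speed; a pose out of reach is approached as far as the arm can. A call with a gripper value outside its range is refused whole. The fingers move at their own pace and stop on an object; FORCE is the grip in N (left out, the last holds). Time passes only in rows, so rows that do not move let the fingers close. It gives the time, the measured TCP pose, the force, the opening and the grip force at its end, in the units of the state.
- manip.read_state(): the state, without advancing time (a new reading comes with each control period).
- manip.camera(name): name is "scene" or "side" or "wrist"; returns (picture, depth): 400x640x3 uint8, red, green, blue; 400x640 float32, mm along the optical axis (not along the pixel's ray), 0 where there is no reading.
- manip.calibration(name): a dict with "intrinsics" (3x3 intrinsics, pixels), "pose" (4x4, takes a point from camera to world coordinates). Camera axes: x right, y up, looking along -z (the intrinsics and any distortion apply to the point x, -y, -z); pixel columns grow to the right and rows downward; lengths in mm; the calibration is good to about 2 mm. A picture is of the moment at which its call begins: read the wrist's pose just before it. calibration takes no time and is no camera call; for the wrist camera it gives the pose at the moment of the call.
- manip.sign_off(): hands the job in; it is judged then, once.
Trained networks look in the newest picture that a camera, given by its name, has taken for a name from the list of things; names that differ only in an ending like _2 or _b are one class to them, and where a whole thing is asked for, a point or a joint stands for the part that bears it (a point fixed in the world has none). Each returns a list of dicts, best first, with "score" (0 to 1); they miss things now and then, are a little off and sometimes report something else, mostly with a low value. They report only what shows in the picture. A call takes as long as a camera call. They do not tell look-alikes from the thing itself.
- manip.cut_out(query, camera): "mask" (400x640 bool, what is visible of it) and "position" ([column, row] in pixels, amid what is visible of it).
The state is a dict: "clock": time; "joints": joint angles; "qd": joint speeds; "effort": joint torques, N m; "eef_pos": TCP position; "eef_rot": TCP orientation; "wrist_force": force on the tool from outside, world axes, zero at the start; "moment": the same for the moment, N m; "finger_gap": finger opening in mm; "finger_force": force on a finger pad.
Only numpy, scipy, OpenCV 4.12 (cv2) and the standard library are available. Lean on these libraries where they do the work, as an engineer would, in place of code of your own. Each camera call takes 0.05 s, during which the arm holds its last target. There are 200 camera calls.

### The job

The balance can only be zeroed out of the draught: push the open left-hand glass door and the open glass top of its draft shield fully shut, towards the front of the balance, in either order, and then press the wide tare key down fully and let it come up again. Work with the fingertips only, gently: push the grips without pinching them, and do not shift or lift the balance, touch the beaker on its pan, or disturb the bottles and the vial around it.

Things in the scene. Friction and masses are not known exactly. Their poses are not given: they have to be found in the camera images.
- balance: White balance with glass draft shield, loose, 4.8 kg. Origin at bench height under it; +x from its front (keys) to its back, +y to its left, z up. Housing x -145 to 127, y -89 to 89 mm, top 60 mm up. Keypad x -142 to -96; sloping display x -96 to -54, up to 86 mm high; glass chamber x -50 to 80, y -72 to 72, and solid rear housing behind it, both 166 mm high. Doors shut towards the front (-x).
- door_left (a joint): Left (+y) sliding glass side door, running outside the chamber (outer glass face at y 81.5 mm of the balance): 0 m = fully shut at its front stop, 0.080 m = fully open to the back. Stays where it is left; about 1.2 N of friction.
- grip_left (a point): Middle of the BACK face of the left door's grip: push it towards the balance's -x to shut the door. Grey upright bar near the door's front edge: 11 mm thick (x, this point on its back face), standing out 29 mm from the glass (y 84 to 110 mm), 118 to 180 mm above the bench. This point: 150 mm up, 16 mm out from the glass. Axes as the balance's. The space behind the bar is free.
- door_top (a joint): Sliding glass top pane over the chamber's frame (upper face 169.5 mm above the bench): 0 m = fully shut at its front stop, 0.080 m = fully open to the back. Stays where it is left; about 1.2 N of friction.
- grip_top (a point): Middle of the BACK face of the top pane's grip: push it towards the balance's -x to shut the top. Grey bar across the pane near its front edge: 11 mm thick (x, this point on its back face), 72 mm wide (y), from the pane (169.5 mm above the bench) up to 192 mm; this point is 181 mm up. Axes as the balance's.
- door_right (a joint): Right (-y) glass side door, mirror image of the left one with the same kind of grip: already shut (0 m), to be left shut. Opens as the left one.
- tare_key (a joint): Travel of the tare key: 0 m = up, 0.004 m = fully down. Springs back; 0.9 N to start it, 3.3 N fully down.
- tare_top (a point): Middle of the top of the tare key: the one wide bar key (50 mm along y, 17 mm along x, standing 6 mm above the keypad) in the middle of the keypad at the front of the balance, with two small flat round keys on either side. 66 mm above the bench when up. Pressed straight down.
- beaker: Empty 100 mL glass beaker standing on the pan inside the draft shield: 59 x 55 mm, 67 mm high; origin at the centre of its underside, z up. The pan's top is 70 mm above the bench.
- pan (a point): Centre of the top of the round steel pan (90 mm across), 70 mm above the bench.
- bottle: White plastic bottle with a red cap, 60 mm across, 118 mm high, standing on the bench to the left of the balance; origin at the centre of its underside. Bystander.
- small_bottle: Brown glass bottle with a black cap, 46 mm across, 91 mm high, standing on the bench to the left of the balance; origin at the centre of its underside. Bystander.
- vial: Small glass vial with a blue cap, 23 mm across, 44 mm high, standing on the bench to the right of the balance's front; origin at the centre of its underside. Bystander.
Mind the look-alikes: they are no part of the job. What is shaped like the beaker but orange is not meant.

How it is judged:
By the outcome, as a careful person would: the job done as asked, in the order asked, and still so for the second after the job is handed in, with the robot touching nothing.
It also fails if it takes over 51 s, if anything falls off the work surface, if the arm or the gripper's body presses on something with over 40 N, if the wrist force passes 120 N, or if a joint passes its speed limit or range.

## Working session

There is one attempt and no reset: what is moved stays moved. The work goes in short steps, Python scripts to look and compute and a shell command to move; the robot and the scene stay as the last step left them, time stands still between calls to the robot, and variables do not carry over. Pictures are saved under pics/ and viewed, at most 10 in all, crops included, and the job is handed in when it is done.

```bash
mkdir -p pics; cat > h.py <<'E'
import numpy as np, cv2
from cell import manip
def snap(n,f=None):
    p,d=manip.camera(n); c=manip.calibration(n)
    if f: cv2.imwrite('pics/'+f,cv2.cvtColor(p,cv2.COLOR_RGB2BGR))
    return p,d,c
def world(c,u,v,z):
    K=c['intrinsics'];x=(u-K[0,2])/K[0,0]*z;y=(v-K[1,2])/K[1,1]*z
    return (c['pose']@np.array([x,-y,-z,1]))[:3]
def proj(c,P):
    q=np.linalg.inv(c['pose'])@np.append(P,1);K=c['intrinsics']
    return np.array([K[0,0]*q[0]/-q[2]+K[0,2],K[1,1]*-q[1]/-q[2]+K[1,2]])
E
python3 - <<'E'
from h import *
for n in ('scene','side'):
    p,d,c=snap(n,n+'0.png'); print(n,c['pose'].round(2).tolist(),c.keys(),c['intrinsics'].round(1).tolist())
    np.savez(n+'0.npz',d=d,pose=c['pose'],K=c['intrinsics'])
    for q in ('balance','grip_left','grip_top','tare_top','beaker','bottle','small_bottle','vial'):
        for r in manip.cut_out(q,n)[:3]:
            m=r['mask']; u,v=map(int,r['position']); z=np.median(d[m&(d>0)]) if (m&(d>0)).any() else 0
            print(q,round(r['score'],2),u,v,m.sum(),world(c,u,v,z).round(0))
print(manip.read_state())
E
```

```text
scene [[0.89, 0.26, -0.37, 201.41], [-0.45, 0.52, -0.72, -514.62], [0.0, 0.81, 0.58, 657.15], [0.0, 0.0, 0.0, 1.0]] dict_keys(['intrinsics', 'pose']) [[423.5, 0.0, 318.6], [0.0, 423.5, 200.9], [0.0, 0.0, 1.0]]
balance 0.62 355 225 12180 [587.  70.  94.]
grip_left 0.79 342 178 489 [627. 199. 126.]
grip_top 0.69 390 172 1860 [694. 110. 173.]
grip_top 0.49 301 160 854 [619. 410.  67.]
tare_top 0.48 302 243 152 [474.  94.  69.]
tare_top 0.27 345 181 467 [632. 193. 120.]
beaker 0.85 295 197 573 [545. 288.  42.]
beaker 0.63 353 223 12334 [585.  75.  96.]
beaker 0.57 361 193 398 [634. 127. 126.]
bottle 0.96 302 162 846 [620. 405.  62.]
small_bottle 0.59 270 177 447 [521. 396.  47.]
small_bottle 0.59 344 180 563 [630. 194. 123.]
vial 0.82 342 337 271 [ 451. -118.   26.]
vial 0.36 353 223 12218 [585.  75.  97.]
side [[0.52, 0.45, -0.72, -220.52], [-0.85, 0.3, -0.43, -308.36], [0.02, 0.84, 0.54, 702.19], [0.0, 0.0, 0.0, 1.0]] dict_keys(['intrinsics', 'pose']) [[383.9, 0.0, 321.2], [0.0, 383.9, 197.5], [0.0, 0.0, 1.0]]
balance 0.77 353 225 2542 [537.  38.  85.]
bottle 0.54 354 222 2658 [542.  38.  92.]
vial 0.55 386 279 182 [ 448. -102.   35.]
{'clock': 0.9, 'joints': array([-1.39859854e+00,  2.99891433e-01,  1.52097479e+00,  4.14482894e-07,
        1.32072251e+00, -6.66075117e-02]), 'qd': array([-3.13773612e-04,  5.71724482e-04,  1.42089681e-03, -9.62957284e-04,
       -8.83351300e-05, -6.57689234e-05]), 'effort': array([ 4.09604880e-03, -5.31650805e+01, -3.52905214e+01,  7.10909441e-02,
        2.13157124e-02, -2.60474309e-05]), 'eef_pos': array([ 130.09024424, -534.38751533,  404.66095912]), 'eef_rot': array([ 3.14158871e+00, -1.39348200e-07,  2.38805193e-01]), 'wrist_force': array([0.20370368, 0.00172832, 0.46406445]), 'moment': array([-0.02233272,  0.00186689, -0.01520318]), 'finger_force': 0.0, 'finger_gap': 94.41455808480679}
```

```bash
python3 - <<'E'
import cv2
a=cv2.imread('pics/scene0.png')[90:370,220:500]; cv2.imwrite('pics/sc.png',cv2.resize(a,(600,600),interpolation=cv2.INTER_CUBIC))
E
```

```text
(no output)
```

View pics/sc.png

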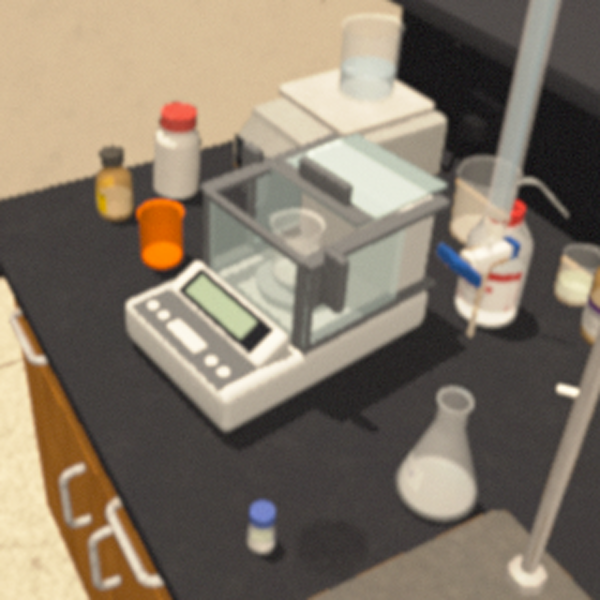

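View pics/side0.png

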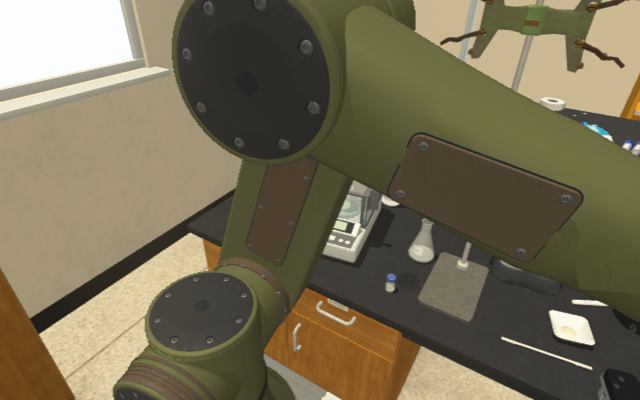

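The scene crop shows the balance in the middle with its keypad facing lower left. The tare key is at about full-picture pixel (307,246). The top grip is at (372,175), standing about 50 mm back. The left door's grip is the dark bar at (334,160), and the right grip, already shut, is at (376,221). The other candidates are the orange cup (295,197), which is the beaker look-alike, the analyser behind the balance, and the red-cap bottle at right. The side camera is mostly blocked by the arm.

```bash
python3 - <<'E'
from h import *
f=np.load('scene0.npz'); d=f['d']; c=dict(intrinsics=f['K'],pose=f['pose'])
def cz(a,b,z):
    u,v=220+a*280/600,90+b*280/600
    o=c['pose'][:3,3]; r=world(c,u,v,1000.)-o; return o+r*(z-o[2])/r[2]
for n,a,b,z in [('FL',128,298,55),('FR',226,402,55),('BR',428,292,58),('key',187,335,66),('topgrip',327,178,192),('leftgrip',245,140,180),('frameFL',207,186,166),('frameFR',305,260,166),('frameBR',445,200,166),('rgrip',335,250,180)]:
    u,v=int(220+a*.4667),int(90+b*.4667)
    print(n,cz(a,b,z).round(0),'depth',world(c,u,v,np.median(d[v-1:v+2,u-1:u+2])).round(0))
# height map
V,U=np.mgrid[0:400,0:640]; K=c['intrinsics']
X=np.stack([(U-K[0,2])/K[0,0]*d,-(V-K[1,2])/K[1,1]*d,-d,np.ones_like(d)],-1)[d>0]@c['pose'].T
np.save('cloud.npy',X[:,:3])
H=np.zeros((24,26))
for x,y,z in X[:,:3]:
    i,j=int((x-250)//30),int((y+350)//30)
    if 0<=i<24 and 0<=j<26: H[i,j]=max(H[i,j],z)
print('rows x from 250 by 30; cols y from -350 by 30')
for i,r in enumerate(H): print(250+30*i,' '.join('%3d'%v for v in r))
E
```

```text
FL [456. 174.  55.] depth [479. 239.  -2.]
FR [478.  -3.  55.] depth [480.   2.  51.]
BR [738.  38.  58.] depth [789.  93.   0.]
key [481.  83.  66.] depth [482.  86.  64.]
topgrip [640.  98. 192.] depth [644. 106. 187.]
leftgrip [615. 217. 180.] depth [723. 409.  56.]
frameFL [549. 174. 166.] depth [550. 180. 165.]
frameFR [572.  25. 166.] depth [572.  27. 165.]
frameBR [746.  46. 166.] depth [748.  49. 164.]
rgrip [592.  10. 180.] depth [594.  13. 179.]
rows x from 250 by 30; cols y from -350 by 30
250   0   0   0   0   0   0 592 588   0   0   0   0   0   0   0   0   0   0   0   0   0   0   0   0   0   0
280   0   0   0   0   0   0   0   0   0   0   0   0   0   0   0   0   0   0   0   0   0   0   0   0   0   0
310   0   0   0   0   0   0   0   0   0   0   0   0   0   0   0   0   0   0   0   0   0   0   0   0   0   0
340   0   0   0   0   0   0   0   0   0   0   0   0   0   0   0   0   0   0   0   0   0   0   0   0   0   0
370   0   0   0   0   1   1   1   1   2   1   1   1   1   1   2   1   2   1   2   1   1   1   2   1   1   2
400   0   0   0   0   0   3   2   1   1   1   1   2   
[... 1297 characters left out ...]
 168 169 167   0   0   0   0   0 115 114 115 117 115
790 173 118   1   1   1   2   2   1   9   1   1  95 140 126   3   0   0   0   0   0   0 115 116 116 115 116
820 184 182 112   2   2   1   1   1   6   2   2 163 177 139   1   1   1   2   0   0  92 116 207 207 206 116
850 182 184 118   2  44  41   1   1   1   1   1 162  96   0   0   0   1   1   0   0  91 116 209 169 209 197
880   0 183 113   1  44  44   1   2  84 121 123   1   1   1   0   0  90  89  91   0  84 116 209 207 209 207
910   0   0   0  44  45   1  89  90  81 124 122  56  57   3   2  80   0  89  90   1  79 116 116 208 207   0
940   0   0   0   2   1   1  91  91   1   2   0  56  56   0   1   1  89  90  78   1  51  92  92   0   0   0
```

```bash
python3 - <<'E'
from h import *
X=np.load('cloud.npy')
for a,b in [(25,100),(100,200),(200,300),(300,400),(400,500),(500,700)]:
    m=(X[:,2]>a)&(X[:,2]<b)&(X[:,0]>350)&(X[:,0]<800)&(X[:,1]<-60)&(X[:,1]>-400)
    Y=X[m]; print(a,b,len(Y),Y.min(0).round() if len(Y) else '',Y.max(0).round() if len(Y) else '')
m=(X[:,2]>195)&(X[:,0]>300)&(X[:,0]<900)&(X[:,1]>-60)
print(X[m].min(0).round(),X[m].max(0).round())
E
python3 -m creep '{"slide":[[2.5,5.5,0.4],[2.5,5.5,0.4],[3,5.3,0.4],[3,5.3,0.4],[3,5.3,0.4],[3,5.3,0.4],[3,5.3,0.4],[3,5.3,0.4]],"turn":[-0.1,0,0,0,0,0,0,0],"claw":[0,0,0,0,0,0,0,0]}' 10
```

```text
25 100 2707 [ 443. -390.   25.] [ 714. -101.  100.]
100 200 649 [ 605. -252.  100.] [ 635. -120.  200.]
200 300 1169 [ 588. -252.  200.] [ 646. -112.  300.]
300 400 1532 [ 609. -252.  300.] [ 625. -131.  400.]
400 500 2142 [ 609. -252.  400.] [ 626. -131.  500.]
500 700 3154 [ 599. -295.  500.] [628. -88. 588.]
[425. 320. 195.] [ 900. 1321.  338.]
clock: 1.9
eef_pos: [360.5, -104.4, 437.2]
eef_rot: [3.141, -0.001, 0.139]
wrist_force: [0.5, -0.3, -0.1]
finger_gap: 17.2
finger_force: 0.0
```

```bash
python3 -m creep '{"slide":[[2.5,4,0],[2.5,4,0],[2.5,4,0.5],[1,2,1],[0,0,0]],"turn":[0,0,0,0,0],"claw":[0,0,0,0,0]}'
python3 - <<'E'
from h import *
p,d,c=snap('wrist','w1.png'); np.savez('w1.npz',d=d,pose=c['pose'],K=c['intrinsics'])
s=manip.read_state();print(s['eef_pos'],s['finger_gap'],c['pose'].round(2).tolist(),c['intrinsics'].round(1).tolist())
for q in ('grip_left','grip_top','tare_top'):
    for r in manip.cut_out(q,'wrist')[:2]:
        m=r['mask']; u,v=map(int,r['position']); z=np.median(d[m&(d>0)])
        print(q,round(r['score'],2),u,v,m.sum(),world(c,u,v,z).round(0))
E
```

```text
clock: 2.52
eef_pos: [445.3, 34.5, 451.9]
eef_rot: [3.142, -0.001, 0.141]
wrist_force: [0.1, 0.0, -0.9]
finger_gap: 0.7
finger_force: 0.0
[444.98348959  33.69347422 451.47913128] 0.4430359007406764 [[0.14, 0.96, 0.24, 516.33], [-0.99, 0.14, 0.04, 44.34], [0.0, -0.25, 0.97, 431.7], [0.0, 0.0, 0.0, 1.0]] [[279.5, 0.0, 320.8], [0.0, 279.5, 200.2], [0.0, 0.0, 1.0]]
grip_left 0.97 195 11 705 [618. 193.  96.]
tare_top 0.81 285 150 462 [484.  86.  65.]
```

View pics/w1.png

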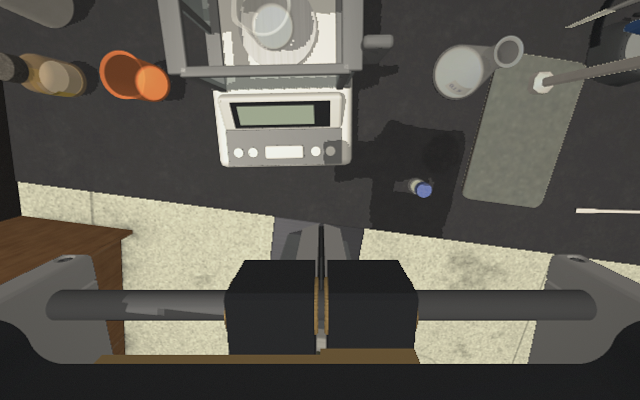

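The wrist view shows the tare key at (284,152), the vial at (422,188), the orange cup at (135,75) and the beaker at (270,25). The grips are still off the top of the picture, so I'll go further forward and up.

```bash
python3 -m creep '{"slide":[[2.5,2.5,2],[2.5,2.5,2],[3,2.5,1],[0,0,0]],"turn":[0,0,0,0],"claw":[0,0,0,0]}'
python3 - <<'E'
from h import *
p,d,c=snap('wrist','w2.png'); np.savez('w2.npz',d=d,pose=c['pose'],K=c['intrinsics'])
s=manip.read_state();print(s['eef_pos'],c['pose'].round(2).tolist())
for q in ('grip_left','grip_top','tare_top'):
    for r in manip.cut_out(q,'wrist')[:2]:
        m=r['mask']; u,v=map(int,r['position']); z=np.median(d[m&(d>0)])
        print(q,round(r['score'],2),u,v,m.sum(),world(c,u,v,z).round(0))
E
```

```text
clock: 3.22
eef_pos: [526.0, 108.8, 501.3]
eef_rot: [-3.142, 0.0, 0.139]
wrist_force: [-0.8, 0.3, 0.2]
finger_gap: 0.3
finger_force: 0.0
[525.32293638 108.21253682 501.00064816] [[0.14, 0.96, 0.24, 596.65], [-0.99, 0.13, 0.04, 118.76], [0.0, -0.25, 0.97, 481.18], [0.0, 0.0, 0.0, 1.0]]
grip_left 0.78 239 100 413 [613. 205. 179.]
grip_left 0.42 331 207 345 [483.  87.  66.]
tare_top 0.59 330 207 353 [483.  88.  66.]
```

View pics/w2.png

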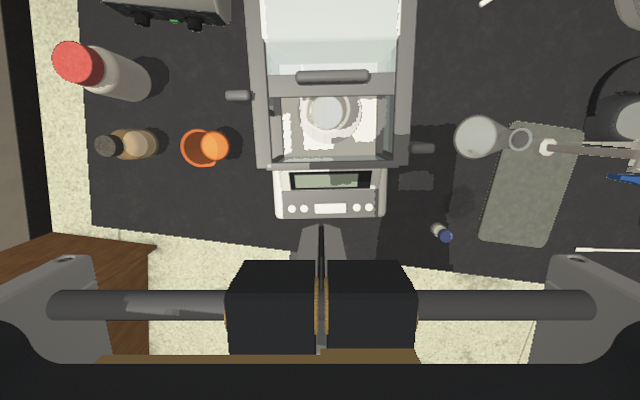

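The top view shows the left grip at (238,96), open. The top grip bar is at (333,77), the shut right grip at (423,148), the tare key at (330,208) and the beaker at (327,112).

```bash
python3 - <<'E'
from h import *
f=np.load('w2.npz'); d=f['d']; c=dict(intrinsics=f['K'],pose=f['pose'])
V,U=np.mgrid[0:400,0:640]; K=c['intrinsics']
X=(np.stack([(U-K[0,2])/K[0,0]*d,-(V-K[1,2])/K[1,1]*d,-d,np.ones_like(d)],-1)@c['pose'].T)[...,:3]
def box(u0,u1,v0,v1,z0,z1):
    P=X[v0:v1,u0:u1].reshape(-1,3); return P[(P[:,2]>z0)&(P[:,2]<z1)]
R={}
for n,b in dict(top=(285,380,65,90,186,197),left=(222,254,85,110,174,186),right=(408,440,138,158,174,186),key=(308,352,198,218,63.5,70),hous=(265,400,160,225,52,63)).items():
    P=box(*b); q=cv2.minAreaRect(P[:,:2].astype(np.float32)); R[n]=q
    print(n,len(P),P.mean(0).round(1),'rect',np.round(q[0],1),np.round(q[1],1),round(q[2],1),P.min(0).round(),P.max(0).round())
E
```

```text
top 905 [647.3 115.4 191.4] rect [647.9 115.3] [11.4 70.9] 9.1 [637.  80. 186.] [658. 151. 195.]
left 265 [618.  207.7 178.9] rect [618.1 208.3] [ 9.8 24.8] 8.2 [612. 196. 174.] [624. 221. 182.]
right 249 [592.3   9.3 178.8] rect [592.2   8.6] [10.7 25.7] 7.8 [586.  -4. 174.] [599.  21. 182.]
key 336 [481.6  89.   65.9] rect [481.6  85.3] [17.9 55. ] 6.0 [470.  57.  64.] [492. 113.  68.]
hous 2903 [491.3  90.7  60.6] rect [502.   91.9] [ 76.9 177.4] 9.5 [451.  -0.  52.] [554. 184.  63.]
```

```bash
python3 -m creep '{"slide":[[3,2.7,-2.5],[3,2.8,-2.5],[3,2.7,-2.5],[3,2.7,-2.5],[0,0,0],[0,0,-2],[0,0,0]],"turn":[0.02,0,0,0,0,0,0],"claw":[0,0,0,0,0,0,0]}'
```

```text
clock: 4.3
eef_pos: [644.6, 216.5, 381.6]
eef_rot: [3.141, 0.001, 0.158]
wrist_force: [-0.6, -0.7, 0.8]
finger_gap: 0.6
finger_force: 0.0
```

```bash
python3 -m creep '{"slide":[[0,0,-2.2],[0,0,-2.1],[0,0,0],[-0.5,-0.1,0],[-0.5,-0.1,0],[-0.5,-0.1,0],[-0.5,-0.1,0],[0,0,0]],"turn":[0,0,0,0,0,0,0,0],"claw":[0,0,0,0,0,0,0,0]}'
python3 - <<'E'
from h import *
p,d,c=snap('scene','s2.png')
cv2.imwrite('pics/s2c.png',cv2.resize(cv2.cvtColor(p,cv2.COLOR_RGB2BGR)[110:260,280:460],(720,600),interpolation=cv2.INTER_CUBIC))
E
```

```text
clock: 5.3
eef_pos: [624.8, 213.6, 338.9]
eef_rot: [-3.142, 0.0, 0.159]
wrist_force: [-0.4, -0.0, -0.2]
finger_gap: 0.5
finger_force: 0.0
```

View pics/s2c.png

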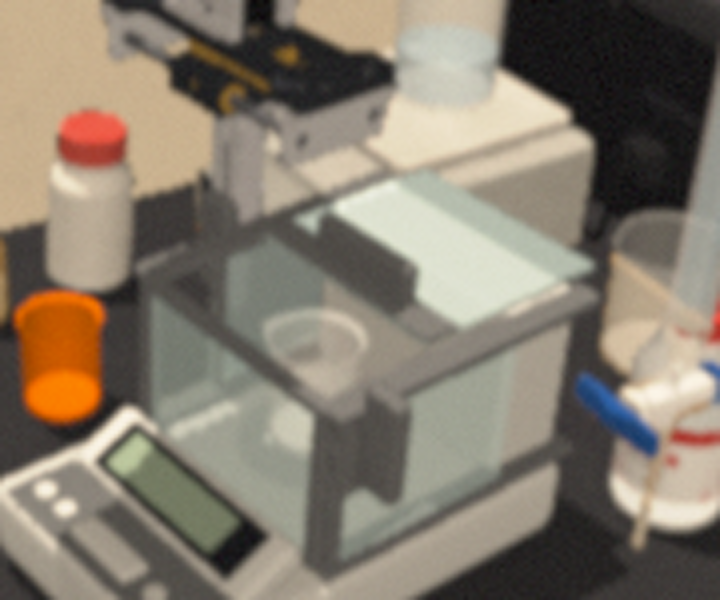

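The crop shows the finger just behind the left bar at (225,180), with the balance undisturbed. I'll push on.

```bash
python3 -m creep '{"slide":[[-0.5,-0.08,0],[-0.6,-0.1,0],[-0.6,-0.1,0],[-0.6,-0.1,0],[-0.6,-0.1,0],[-0.6,-0.1,0],[-0.4,-0.06,0],[-0.2,-0.03,0]],"turn":[0,0,0,0,0,0,0,0],"claw":[0,0,0,0,0,0,0,0]}'
```

```text
clock: 6.35
eef_pos: [583.9, 206.9, 338.7]
eef_rot: [3.142, -0.0, 0.159]
wrist_force: [1.5, 0.6, -1.4]
finger_gap: 0.4
finger_force: 0.6
```

```bash
python3 -m creep '{"slide":[[-0.2,-0.03,0],[-0.2,-0.03,0],[-0.15,-0.03,0],[0,0,0]],"turn":[0,0,0,0],"claw":[0,0,0,0]}'; python3 -m creep '{"slide":[[-0.15,-0.02,0],[-0.1,-0.02,0],[0,0,0]],"turn":[0,0,0],"claw":[0,0,0]}'
```

```text
clock: 6.85
eef_pos: [578.5, 206.0, 338.7]
eef_rot: [-3.142, 0.0, 0.159]
wrist_force: [0.6, -0.4, -0.4]
finger_gap: 0.3
finger_force: 0.0
clock: 7.22
eef_pos: [576.0, 205.6, 338.6]
eef_rot: [-3.142, 0.0, 0.159]
wrist_force: [-0.6, 0.5, 0.7]
finger_gap: 0.8
finger_force: 0.1
```

```bash
python3 -m creep '{"slide":[[-0.1,-0.02,0],[0,0,0]],"turn":[0,0],"claw":[0,0]}' | sed -n '1,4p'; python3 -m creep '{"slide":[[-0.1,-0.01,0],[0,0,0]],"turn":[0,0],"claw":[0,0]}'| sed -n '1,4p'; python3 - <<'E'
from h import *
print(np.mean([ (snap('scene'),manip.read_state()['wrist_force'])[1] for _ in range(4)],0))
E
```

```text
clock: 7.48
eef_pos: [575.3, 205.4, 338.7]
eef_rot: [-3.141, -0.001, 0.159]
wrist_force: [4.7, 1.8, -2.2]
clock: 7.72
eef_pos: [574.7, 205.3, 338.7]
eef_rot: [-3.141, -0.004, 0.159]
wrist_force: [13.8, 2.3, -5.8]
[13.53229153  2.7587654  -5.55111134]
```

The front stop is reached, since the force rises sharply. I'll back off and look from above.

```bash
python3 -m creep '{"slide":[[0.2,0.03,0],[0.8,0.13,0],[0.5,0.1,0],[0,0,4],[0,0,4],[0,0,0]],"turn":[0,0,0,0,0,0],"claw":[0,0,0,0,0,0]}'
python3 - <<'E'
from h import *
p,d,c=snap('scene','s3.png')
cv2.imwrite('pics/s3c.png',cv2.resize(cv2.cvtColor(p,cv2.COLOR_RGB2BGR)[110:260,270:450],(720,600),interpolation=cv2.INTER_CUBIC))
f=np.load('scene0.npz')
# shift check: display/keypad and right side region between first and current picture
a=cv2.cvtColor(cv2.imread('pics/scene0.png'),cv2.COLOR_BGR2GRAY).astype(np.float32);b=cv2.cvtColor(p,cv2.COLOR_RGB2GRAY).astype(np.float32)
for s in (np.s_[215:290,275:350],np.s_[190:260,370:425]): print(cv2.phaseCorrelate(a[s],b[s]))
E
```

```text
clock: 8.68
eef_pos: [589.2, 208.0, 422.0]
eef_rot: [-3.141, -0.005, 0.159]
wrist_force: [0.6, 0.0, -0.6]
finger_gap: 0.3
finger_force: 0.0
((0.6829586845241735, 0.5706670918501331), 0.8556695665147569)
((0.04042915476330933, -0.1432888920665576), 0.8962529615119651)
```

View pics/s3c.png

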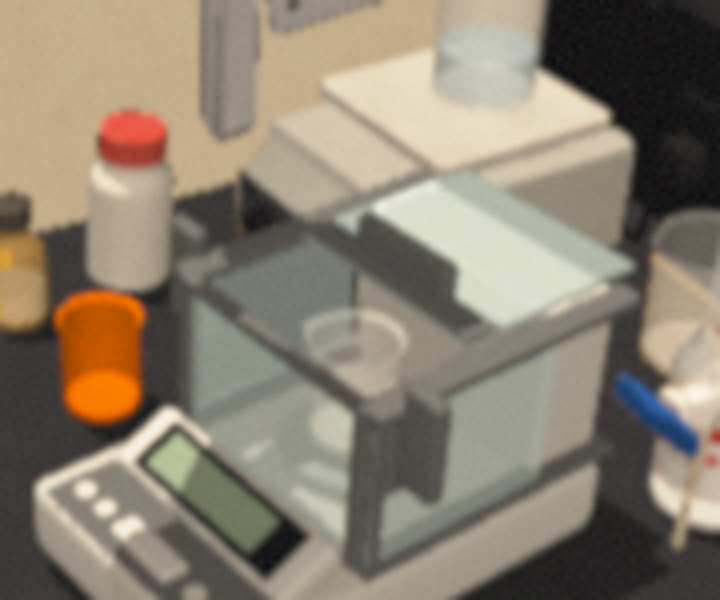

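The left grip now stands at the front frame (190,230), and the balance is unmoved. Next is the top grip, from behind.

```bash
python3 -m creep '{"slide":[[4.3,-2.2,0],[4.3,-2.2,0],[0,-4.4,0],[0,0,0],[0,0,-2.5],[0,0,-1.5],[0,0,-0.5],[0,0,0]],"turn":[0,0,0,0,0,0,0,0],"claw":[0,0,0,0,0,0,0,0]}'
```

```text
clock: 9.72
eef_pos: [675.1, 120.3, 373.7]
eef_rot: [-3.142, 0.0, 0.159]
wrist_force: [0.5, -0.0, 0.7]
finger_gap: 0.7
finger_force: 0.0
```

```bash
python3 -m creep '{"slide":[[-0.6,-0.1,0.2],[-0.6,-0.1,0],[-0.6,-0.1,0],[-0.6,-0.1,0],[-0.6,-0.1,0],[-0.6,-0.1,0],[-0.6,-0.1,0],[-0.5,-0.08,0]],"turn":[0,0,0,0,0,0,0,0],"claw":[0,0,0,0,0,0,0,0]}'
python3 -m creep '{"slide":[[-0.3,-0.05,0],[-0.3,-0.05,0],[-0.2,-0.03,0],[0,0,0]],"turn":[0,0,0,0],"claw":[0,0,0,0]}'
python3 - <<'E'
from h import *
p,d,c=snap('scene','s4.png')
cv2.imwrite('pics/s4c.png',cv2.resize(cv2.cvtColor(p,cv2.COLOR_RGB2BGR)[110:260,270:450],(720,600),interpolation=cv2.INTER_CUBIC))
E
```

```text
clock: 10.72
eef_pos: [627.7, 112.0, 375.7]
eef_rot: [-3.142, 0.0, 0.159]
wrist_force: [1.9, 0.4, 0.6]
finger_gap: 0.4
finger_force: 0.7
clock: 11.22
eef_pos: [620.0, 110.8, 375.5]
eef_rot: [3.142, 0.001, 0.159]
wrist_force: [-0.0, -0.4, 0.3]
finger_gap: 0.5
finger_force: 0.0
```

View pics/s4c.png

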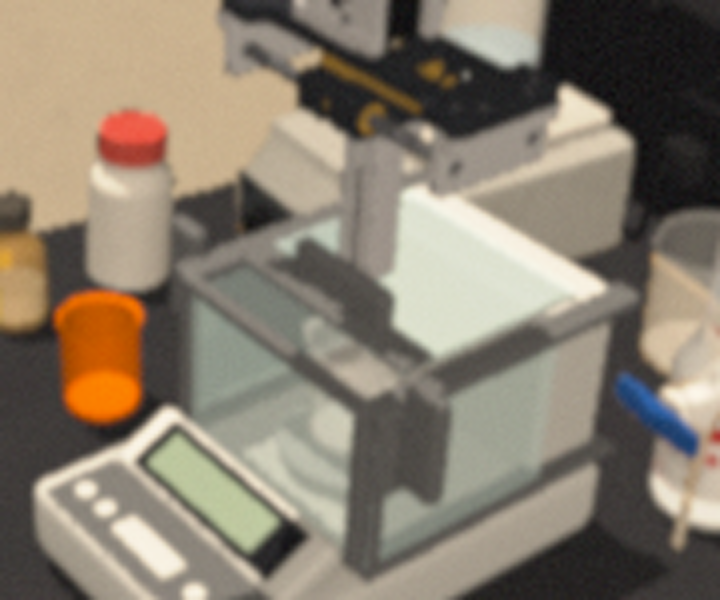

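The pane has slid forward, with the bar at (345,280) and about 25 mm still to go.

```bash
python3 -m creep '{"slide":[[-0.4,-0.06,0],[-0.4,-0.07,0],[-0.4,-0.06,0],[-0.3,-0.05,0],[-0.2,-0.03,0],[-0.1,-0.02,0],[0,0,0]],"turn":[0,0,0,0,0,0,0],"claw":[0,0,0,0,0,0,0]}'|sed -n '1,4p'
for i in 1; do python3 -m creep '{"slide":[[-0.1,-0.02,0],[-0.1,-0.02,0],[0,0,0]],"turn":[0,0,0],"claw":[0,0,0]}'|sed -n '1,4p'; done
python3 -m creep '{"slide":[[-0.1,-0.01,0],[-0.1,-0.02,0],[0,0,0]],"turn":[0,0,0],"claw":[0,0,0]}'|sed -n '1,4p'
```

```text
clock: 12.15
eef_pos: [602.0, 107.9, 375.7]
eef_rot: [-3.142, 0.0, 0.159]
wrist_force: [0.5, 0.3, 0.1]
clock: 12.52
eef_pos: [600.0, 107.5, 375.7]
eef_rot: [-3.142, 0.0, 0.159]
wrist_force: [0.5, 0.6, -0.3]
clock: 12.9
eef_pos: [598.0, 107.2, 375.7]
eef_rot: [3.142, 0.0, 0.159]
wrist_force: [0.4, -0.9, 0.7]
```

```bash
python3 -m creep '{"slide":[[-0.1,-0.02,0],[0,0,0]],"turn":[0,0],"claw":[0,0]}'|sed -n '2p;4p'
python3 -m creep '{"slide":[[-0.1,-0.02,0],[0,0,0]],"turn":[0,0],"claw":[0,0]}'|sed -n '2p;4p'
python3 -m creep '{"slide":[[-0.1,-0.01,0],[0,0,0]],"turn":[0,0],"claw":[0,0]}'|sed -n '2p;4p'
```

```text
eef_pos: [597.0, 107.0, 375.6]
wrist_force: [1.0, 0.4, 0.4]
eef_pos: [596.0, 106.8, 375.6]
wrist_force: [1.4, 0.8, 0.4]
eef_pos: [595.0, 106.7, 375.6]
wrist_force: [0.0, 0.2, 0.4]
```

```bash
python3 -m creep '{"slide":[[-0.1,-0.02,0],[0,0,0]],"turn":[0,0],"claw":[0,0]}'|sed -n '2p;4p'
python3 -m creep '{"slide":[[-0.1,-0.02,0],[0,0,0]],"turn":[0,0],"claw":[0,0]}'|sed -n '2p;4p'
python3 -m creep '{"slide":[[-0.05,-0.01,0],[0,0,0]],"turn":[0,0],"claw":[0,0]}'|sed -n '2p;4p'
```

```text
eef_pos: [594.0, 106.5, 375.6]
wrist_force: [0.8, -0.3, 0.1]
eef_pos: [593.0, 106.3, 375.6]
wrist_force: [0.3, 0.3, 0.3]
eef_pos: [592.5, 106.2, 375.6]
wrist_force: [1.7, -0.4, -0.1]
```

```bash
python3 -m creep '{"slide":[[-0.1,-0.02,0],[0,0,0]],"turn":[0,0],"claw":[0,0]}'|sed -n '2p;4p'
python3 -m creep '{"slide":[[-0.05,-0.01,0],[0,0,0]],"turn":[0,0],"claw":[0,0]}'|sed -n '2p;4p'
python3 -m creep '{"slide":[[-0.05,-0.01,0],[0,0,0]],"turn":[0,0],"claw":[0,0]}'|sed -n '2p;4p'
```

```text
eef_pos: [591.6, 106.1, 375.7]
wrist_force: [2.3, 1.4, -0.9]
eef_pos: [591.3, 106.0, 375.7]
wrist_force: [6.3, 2.6, -3.7]
eef_pos: [591.0, 105.9, 375.7]
wrist_force: [9.4, 2.3, -5.1]
```

The top is shut. I'll back off, lift, and go over the key with one look.

```bash
python3 -m creep '{"slide":[[0.2,0.03,0],[1,0.16,0],[0,0,3],[0,0,5],[-5,-0.8,2],[-5,-0.8,2],[-3,-0.5,0],[0,0,0]],"turn":[0,0,0,0,0,0,0,0],"claw":[0,0,0,0,0,0,0,0]}'
python3 - <<'E'
from h import *
p,d,c=snap('wrist','w3.png')
V,U=np.mgrid[0:400,0:640]; K=c['intrinsics']
X=(np.stack([(U-K[0,2])/K[0,0]*d,-(V-K[1,2])/K[1,1]*d,-d,np.ones_like(d)],-1)@c['pose'].T)[...,:3]
s=manip.read_state();print(s['eef_pos'],s['eef_rot'])
for r in manip.cut_out('tare_top','wrist')[:2]:
    P=X[r['mask']]; P=P[(P[:,2]>55)&(P[:,2]<75)]
    if len(P): print(r['score'],r['position'],P.mean(0).round(1),len(P),cv2.minAreaRect(P[:,:2].astype(np.float32)))
def rect(x0,x1,y0,y1,z0,z1):
    m=(X[...,0]>x0)&(X[...,0]<x1)&(X[...,1]>y0)&(X[...,1]<y1)&(X[...,2]>z0)&(X[...,2]<z1)
    return m.sum(),cv2.minAreaRect(X[m][:,:2].astype(np.float32)) if m.sum()>5 else None
print('top',rect(550,670,60,170,186,197)); print('left',rect(540,660,190,240,174,186)); print('right',rect(560,620,-20,25,174,186));print('key',rect(460,505,55,118,64,70))
E
```

```text
clock: 16.15
eef_pos: [471.7, 86.6, 496.7]
eef_rot: [3.141, -0.001, 0.159]
wrist_force: [0.5, -0.5, -0.3]
finger_gap: 0.1
finger_force: 0.0
[472.62775646  86.68388137 496.26154103] [ 3.14146495e+00 -9.54886406e-04  1.58686533e-01]
0.7 [322.1, 172.4] [483.2  88.7  65.5] 383 ((482.5394592285156, 88.84963989257812), (17.237459182739258, 48.98649215698242), 9.035691261291504)
top (np.int64(866), ((577.9502563476562, 104.72337341308594), (10.144937515258789, 71.90071105957031), 9.1154146194458))
left (np.int64(257), ((562.1485595703125, 200.81248474121094), (10.417802810668945, 22.58997917175293), 9.426097869873047))
right (np.int64(289), ((593.9515991210938, 9.740982055664062), (10.82494831085205, 24.535072326660156), 9.040426254272461))
key (np.int64(354), ((482.8316345214844, 88.94300079345703), (16.631078720092773, 49.079124450683594), 9.035690307617188))
```

View pics/w3.png

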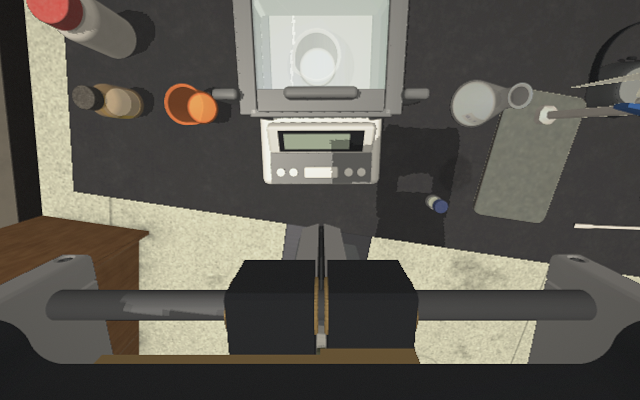

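The view shows both side grips level at (224,93) and (417,93), the top bar at the front (322,92) and the key at (320,172). Both doors are shut. The key measures (482.5, 88.8, 66).

```bash
python3 -m creep '{"slide":[[1,0.2,-4],[0,0,-5],[0,0,-5],[0,0,-5],[0,0,-2],[0,0,-0.8],[0,0,0]],"turn":[0,0,0,0,0,0,0],"claw":[0,0,0,0,0,0,0]}'
```

```text
clock: 17.12
eef_pos: [483.2, 88.8, 277.5]
eef_rot: [-3.142, 0.0, 0.159]
wrist_force: [1.0, 0.3, 0.4]
finger_gap: 0.8
finger_force: 0.0
```

```bash
python3 -m creep '{"slide":[[0,0,-0.8],[0,0,-0.4],[0,0,0]],"turn":[0,0,0],"claw":[0,0,0]}'|sed -n '2p;4p'
python3 -m creep '{"slide":[[0,0,-0.2],[0,0,0]],"turn":[0,0],"claw":[0,0]}'|sed -n '2p;4p'
python3 -m creep '{"slide":[[0,0,-0.1],[0,0,0]],"turn":[0,0],"claw":[0,0]}'|sed -n '2p;4p'
```

```text
eef_pos: [482.6, 88.7, 265.7]
wrist_force: [0.2, -1.0, -0.3]
eef_pos: [482.7, 88.7, 263.8]
wrist_force: [-0.1, 0.7, 1.8]
eef_pos: [482.7, 88.7, 262.7]
wrist_force: [1.1, -0.1, 2.4]
```

```bash
python3 -m creep '{"slide":[[0,0,-0.1],[0,0,0]],"turn":[0,0],"claw":[0,0]}'|sed -n '2p;4p'
python3 -m creep '{"slide":[[0,0,-0.05],[0,0,0]],"turn":[0,0],"claw":[0,0]}'|sed -n '2p;4p'
python3 -m creep '{"slide":[[0,0,-0.05],[0,0,0]],"turn":[0,0],"claw":[0,0]}'|sed -n '2p;4p'
```

```text
eef_pos: [482.6, 88.7, 261.7]
wrist_force: [0.1, -0.4, 3.5]
eef_pos: [482.6, 88.7, 261.3]
wrist_force: [-0.6, 0.1, 4.1]
eef_pos: [482.6, 88.7, 261.1]
wrist_force: [-1.7, 0.5, 9.1]
```

Hard stop at 9 N, so the key is fully down. I'll lift clear and check.

```bash
python3 -m creep '{"slide":[[0,0,0],[0,0,1],[0,0,4],[0,0,6],[0,0,6],[-1,-0.2,5],[0,0,0],[0,0,0]],"turn":[0,0,0,0,0,0,0,0],"claw":[0,0,0,0,0,0,0,0]}'
python3 - <<'E'
from h import *
p,d,c=snap('wrist','w4.png')
V,U=np.mgrid[0:400,0:640]; K=c['intrinsics']
X=(np.stack([(U-K[0,2])/K[0,0]*d,-(V-K[1,2])/K[1,1]*d,-d,np.ones_like(d)],-1)@c['pose'].T)[...,:3]
def rect(x0,x1,y0,y1,z0,z1):
    m=(X[...,0]>x0)&(X[...,0]<x1)&(X[...,1]>y0)&(X[...,1]<y1)&(X[...,2]>z0)&(X[...,2]<z1)
    return m.sum(),cv2.minAreaRect(X[m][:,:2].astype(np.float32)) if m.sum()>5 else None, np.median(X[m][:,2])
print('top',rect(550,670,60,170,186,197)); print('left',rect(540,660,190,240,174,186)); print('right',rect(560,620,-20,25,174,186));print('key',rect(460,505,55,118,64,70))
E
```

```text
clock: 19.75
eef_pos: [472.5, 86.7, 479.7]
eef_rot: [-3.141, 0.002, 0.159]
wrist_force: [0.2, -0.0, -0.1]
finger_gap: 0.4
finger_force: 0.0
top (np.int64(1001), ((576.9828491210938, 104.7081298828125), (10.491698265075684, 71.08309936523438), 9.12477970123291), np.float64(191.484300801318))
left (np.int64(294), ((561.2769165039062, 201.03549194335938), (10.847187042236328, 22.603818893432617), 9.888933181762695), np.float64(178.83938222400408))
right (np.int64(312), ((592.5934448242188, 9.26537799835205), (9.97208023071289, 25.139055252075195), 9.042551040649414), np.float64(178.78699599368073))
key (np.int64(378), ((482.3970031738281, 89.74934387207031), (15.97806167602539, 48.4677619934082), 9.194324493408203), np.float64(65.66029586244215))
```

The doors are still shut, the key is up again, and nothing has shifted.

```bash
python3 -c "
from cell import manip
print(manip.sign_off())"
```

```text
the job is handed in; nothing more can be done
None
```

The left door and the top are pushed fully shut, the tare key was pressed to its stop and came back up, and the job was handed in at about 20 s with the robot touching nothing.

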